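# Run the lens carriage to the yellow stop

## Robot

A 6-joint arm with a two-finger parallel gripper is mounted at the origin on the work surface. World frame = base frame: x ahead of the robot, y to its left, z up, the work surface at z = 0. Lengths are in m, angles in rad, forces in N, time in s.
With the tool pointing down it reaches from about 0.35 to 0.85 m from the base axis. Payload 8.1 kg.
Tool frame: the origin (TCP) lies midway between the tips of the shut fingers; the grasp point (between the pads) lies 19 mm behind it; z points along the fingers, y is the direction in which the jaws open and shut (so a half turn about z gives the same grasp; the last joint's range is limited). The gripper opens to 85 mm and grips with 20 to 120 N. Pads are 22 mm wide; open, the fingers measure 114 mm over their backs; the gripper's body (76 mm by 85 mm) begins 54 mm behind the grasp point. The pads swing forward as they close: fully open they stand 13 mm farther back than shut.
Start: joints at [-1.226, 0.13, 1.488, -0, 1.523, -0.085], TCP at [0.25, -0.545, 0.231] pointing down, gripper open.
Joint ranges: [-2.96, 2.96], [-0.89, 2.26], [0.02, 2.5], [-1.34, 4.48], [0, 2.73], [-2.66, 2.66]. Speed limits (rad/s): [2.39, 2.39, 2.79, 3.14, 3.14, 3.14].

## Interface

Orientations are given as a 3x3 rotation matrix whose columns are the frame's x, y, z axes.
In Python, from workcell import status, read_camera, hand_in, nets gives the robot as it stands. The module is installed in compiled form; this text tells all that it offers.
- The arm moves only by the tool drive_tool, never from a script. Its argument "series" is a list of rows, each an object with "travel": the shift along the world's x, y, z as a fraction of full scale, a list of three; "delta_rot": the turn, a rotation vector about the world's x, y, z as a fraction of full scale, a list of three; "jaw": the opening, from -1 (shut) to 1 (fully open), so that 0 is half open. A call has exactly 8 rows; each row is the pose to reach, as a shift and turn from the pose commanded when the call began; what a row does not reach only later rows make up. Full scale, the value 1, is 0.4 m for a shift and 120 degrees for a turn. A row lasts 1/12 s, in which the tool goes at most 41.7 mm and 7.16 degrees, less where a joint would pass 70% of its speed; a pose out of reach is approached as far as the arm can. A call with a number of a shift or a turn outside -1 to 1 is refused whole. A call with a gripper value outside its range is refused whole. The fingers move at their own pace and stop on an object; "squeeze" is the grip in N (left out, the last holds). Time passes only in rows, so rows that repeat a pose let the fingers close, or fill a call up. It gives the time, the measured TCP pose, the force and the opening at its end, in the units of the state.
- status.read_state(): the state, without advancing time (a new reading comes with each control period).
- read_camera(name): name is "side" or "top" or "wrist"; returns a dict with "pixels" (420x560x3 uint8, red, green, blue), "intrinsics" (3x3 intrinsics, pixels), "k1" (the pictures are not rectified: a ray, as slopes to the right and down, at radius r is drawn at 1 + k1 r^2 times it, then the intrinsics apply), "xyz" and "rotation" of the camera in the world; the wrist camera has in their place "hand_eye" (4x4, takes a point from camera to tool coordinates, whose origin is the TCP and whose axes are the flange's). Camera axes: x right, y up, looking along -z (the intrinsics and any distortion apply to the point x, -y, -z); pixel columns grow to the right and rows downward; lengths in m; the calibration is good to about 2 mm. A picture is of the moment at which its call begins: read the wrist's pose just before it. There is no depth.
- hand_in(): hands the job in, once; it reports no verdict.
Trained networks look in the newest picture that a camera, given by its name, has taken for a name from the list of things; names that differ only in an ending like _2 or _b are one class to them, and where a whole thing is asked for, a point or a joint stands for the part that bears it (a point fixed in the world has none). Each returns a list of dicts, best first, with "p" (0 to 1); they miss things now and then, are a little off and sometimes report something else, mostly with a low value. They report only what shows in the picture. A call takes as long as a camera call.
- nets.recognise(camera, target): "location" ([column, row] in pixels, amid what is visible of it).
- nets.silhouettes(camera, target): "pixels" (420x560 bool, what is visible of it) and "location" ([column, row] in pixels, amid what is visible of it).
The state is a dict: "time": time; "q": joint angles; "qd": joint speeds; "joint_torque": joint torques, N m; "ee_pos": TCP position; "tcp_rot": TCP orientation; "force": force on the tool from outside, world axes, zero at the start; "moment": the same for the moment, N m; "width": finger opening in m.
Only numpy, scipy, OpenCV 4.12 (cv2) and the standard library are available. Lean on these libraries where they do the work, as an engineer would, in place of code of your own. Each camera call takes 0.05 s, during which the arm holds its last target.

## Task

Bring the lens on the inspection rail to its measuring position: with the fingertips press down the red brake pad in the middle of the white carriage, keep it pressed, and gently push the carriage along the rail until it rests against the yellow stop, then let go so that the pad springs up and the brake holds it there. Never force the carriage along with its brake on, keep off the glass lens, and leave the other things on the table where they are; nothing is to be picked up.

Things in the scene. Friction and masses are not known exactly. Their poses are not given: they have to be found in the camera images.
- rail: dark steel inspection rail bolted to the table, 440 mm long (its y axis) and 40 mm wide (its x axis), top 42 mm above the table, white scale along it; origin on the table under its middle; it does not move
- carriage (a joint): position of the lens carriage along the rail in m, positive towards the rail's +y end, 0 at mid-rail. The white carriage is 80 mm long along the rail, 60 mm wide. With the pad up, its friction brake holds it against about 30 N; with the pad well down it slides against about 2 N
- carriage_mid (a point): centre of the carriage's white deck, 62 mm above the table; it moves with the carriage but not with the pad. Carriage end faces lie 40 mm from it along the rail. Two black upright ridges (46 mm wide across the rail, 7 mm thick) stand across the deck at 26 to 33 mm from it along the rail, on either side of the pad; their tops are 84 mm above the table. A fingertip between them can push on them
- pad_top (a point): centre of the top of the red brake pad in the middle of the carriage, 36 mm across the rail by 46 mm along it, between the two ridges; 72 mm above the table when up, moves with the pad and carriage
- brake_pad (a joint): how far the red pad is pressed down, in m: about 0 up (brake on), 0.008 fully down. It is sprung: the press needed grows from nothing to about 9 N over the first 3 to 4 mm, by which the brake lets go more and more and is then free; from there to fully down it grows to about 11 N. Pressed 4 to 7 mm is right; it springs up by itself when let go
- stop_yellow: yellow stop clamped over the rail, fixed, 60 mm wide, 16 mm thick along the rail, top 66 mm above the table; it may be at either end of the carriage's travel; origin on the table under its middle, on the rail's centre line. When the carriage rests against it carriage_mid is 48 mm from it horizontally
- stop_grey: grey stop, the same as the yellow one, at the other end of the travel; not used
- lens: glass lens, 64 mm across and 8 mm high, clamped in the blue cradle at the carriage's side away from the robot, its centre 80 mm from the rail's centre line (rail's +x); origin at its underside, 52 mm above the table; it rides with the carriage
- calliper: digital calliper lying flat, 200 x 62 x 14 mm, steel bar with black display; origin mid-length of the bar at its underside
- marker: black marker pen lying flat, 130 x 13 x 13 mm; origin at its underside, mid-length
- lens_blank: loose clear lens blank, disc 70 mm across, 10 mm thick, lying flat on the robot's side of the rail; origin at its underside
- job_tray: white open job tray, 130 x 150 x 35 mm; origin at its underside
- lens_stack: stack of four clear lens cases, 76 mm across, 44 mm high; origin at its underside
- spray: small bottle, 44 mm across, 100 mm high, blue cap, standing; origin at its underside

How it is judged:
By the outcome, as a careful person would: the job done as asked, in the order asked, and still so for the second after the job is handed in, with the robot touching nothing.
It also fails if it takes over 38 s, if anything falls off the work surface, if the arm or the gripper's body presses on something with over 40 N, if the wrist force passes 120 N, or if a joint passes its speed limit or range.

## Working session

There is one attempt and no reset: what is moved stays moved. The work goes in short steps, Python scripts to look and compute and a tool call to move; the robot and the scene stay as the last step left them, time stands still between calls to the robot, and variables do not carry over. Pictures are saved under pics/ and viewed, and the job is handed in when it is done.

Besides the shell and the picture viewer there is one more tool, called after ">>>" as a command line: name --argument value ..., lists and objects as JSON in quotes. drive_tool: Moves the arm, as the interface text tells. Shift numbers are shares of 0.4 m and turn numbers shares of 120 degrees, none past 1 either way. Its arguments: {"type":"object","properties":{"series":{"type":"array"},"squeeze":{"type":"number"}},"required":["series"]}

```bash
mkdir -p pics
cat > h.py <<'E'
import numpy as np, cv2
from workcell import status, read_camera, hand_in, nets
def save(c,n): cv2.imwrite('pics/'+n+'.png', c['pixels'][:,:,::-1])
def pose(c,st=None):
    if 'xyz' in c: return np.array(c['xyz']),np.array(c['rotation'])
    T=np.eye(4);T[:3,:3]=st['tcp_rot'];T[:3,3]=st['ee_pos'];M=T@np.array(c['hand_eye']);return M[:3,3],M[:3,:3]
def ray(c,px,st=None):
    K=np.array(c['intrinsics']);k=c['k1']
    u=cv2.undistortPoints(np.array([[px]],float),K,np.array([k,0,0,0.]))[0,0]
    p,R=pose(c,st);return p,R@np.array([u[0],-u[1],-1])
def atz(c,px,z,st=None):
    p,d=ray(c,px,st);return p+d*(z-p[2])/d[2]
def proj(c,P,st=None):
    p,R=pose(c,st);v=R.T@(np.array(P)-p);K=np.array(c['intrinsics']);a=np.array([v[0],-v[1]])/-v[2]
    a=a*(1+c['k1']*(a@a));return K[:2,:2]@a+K[:2,2]
E
python3 - <<'E'
from h import *
np.set_printoptions(precision=4,suppress=True)
print(status.read_state())
for n in ['top','side']:
    c=read_camera(n);save(c,n+'0');print(n,c['xyz'],c['k1'])
    for t,z in [('rail',.042),('carriage_mid',.062),('pad_top',.072),('stop_yellow',.066),('stop_grey',.066),('lens',.06)]:
        r=nets.recognise(n,t)[:2]
        for q in r: print(t,q['p'],q['location'],atz(c,q['location'],z))
E
```

```text
{'time': 0.0, 'q': array([-1.2264,  0.1312,  1.4893, -0.    ,  1.523 , -0.0854]), 'qd': array([ 0.0007,  0.0007, -0.0007, -0.0009, -0.0005,  0.0003]), 'joint_torque': array([ -0.0007, -56.941 , -50.0549,  -0.0003,   0.0151,  -0.0001]), 'ee_pos': array([ 0.2498, -0.5449,  0.2302]), 'tcp_rot': array([[ 0.909 ,  0.4167, -0.0006],
       [ 0.4167, -0.909 ,  0.0017],
       [ 0.0001, -0.0018, -1.    ]]), 'force': array([ 0.2046, -0.0293,  0.271 ]), 'moment': array([-0.0332, -0.0204, -0.0134]), 'width': 0.08561681913790782}
top [0.5203 0.026  1.0134] -0.11911175220471223
rail 0.83 [271.0, 254.6] [0.5104 0.039  0.042 ]
rail 0.71 [268.5, 245.2] [0.5303 0.0438 0.042 ]
carriage_mid 0.61 [265.3, 241.0] [0.539  0.0499 0.062 ]
pad_top 0.57 [266.8, 256.5] [0.507  0.0473 0.072 ]
pad_top 0.22 [314.2, 314.7] [ 0.3862 -0.0461  0.072 ]
stop_yellow 0.85 [196.8, 244.9] [0.5343 0.1919 0.066 ]
stop_grey 0.72 [333.6, 269.2] [ 0.4771 -0.0893  0.066 ]
lens 0.59 [271.3, 219.5] [0.5834 0.0363 0.06  ]
side [0.5597 0.8052 0.6004] 0.0523315726103799
rail 0.7 [313.6, 239.9] [0.5242 0.0961 0.042 ]
carriage_mid 0.62 [312.4, 220.6] [0.5267 0.0611 0.062 ]
carriage_mid 0.28 [247.6, 182.2] [ 0.667  -0.0774  0.062 ]
pad_top 0.65 [380.7, 214.4] [0.3946 0.0488 0.072 ]
pad_top 0.52 [326.5, 209.1] [0.4988 0.0349 0.072 ]
stop_yellow 0.63 [311.3, 273.1] [0.5313 0.2159 0.066 ]
stop_grey 0.67 [338.0, 186.4] [ 0.4698 -0.0612  0.066 ]
lens 0.89 [283.5, 221.3] [0.5829 0.063  0.06  ]
```

View pics/top0.png

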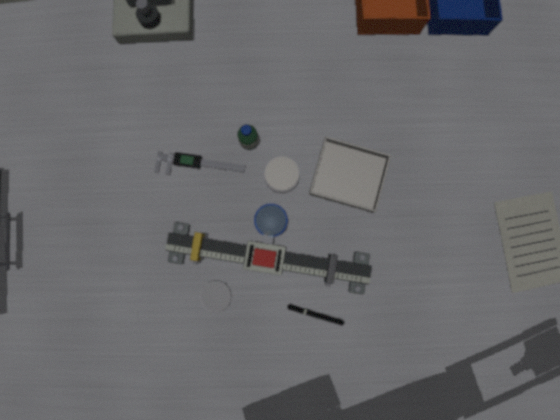

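View pics/side0.png

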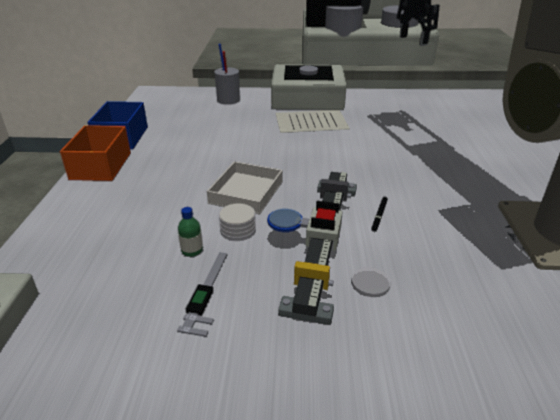

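```bash
python3 -c "
import cv2
a=cv2.imread('pics/top0.png')[195:315,165:365];cv2.imwrite('pics/topz.png',cv2.resize(a,None,fx=4,fy=4,interpolation=2))
a=cv2.imread('pics/side0.png')[140:310,230:400];cv2.imwrite('pics/sidez.png',cv2.resize(a,None,fx=3.5,fy=3.5,interpolation=2))"
```

```text
(no output)
```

View pics/topz.png

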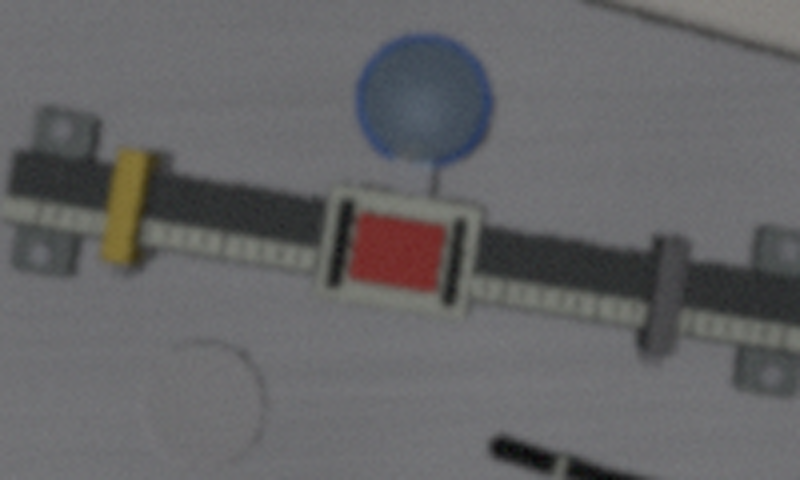

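View pics/sidez.png

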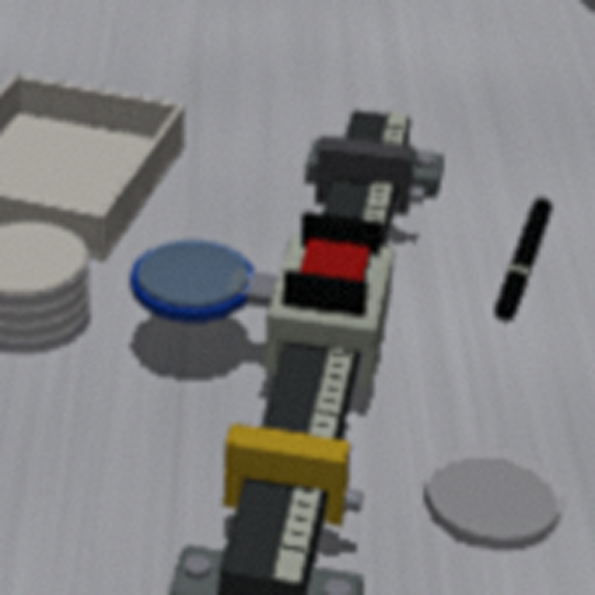

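The top view shows the red pad at about (264,258), the yellow stop at the left at (197,246) and the grey stop at (331,269). The lens cradle is above the carriage. So the push goes toward +y. Next I'll refine these positions with silhouettes.

Run:
```python
from h import *
np.set_printoptions(precision=4,suppress=True)
c=read_camera('top')
hsv=cv2.cvtColor(c['pixels'],cv2.COLOR_RGB2HSV).astype(int)
img=c['pixels'].astype(int)
roi=np.zeros(img.shape[:2],bool);roi[195:315,165:365]=1
red=(img[...,0]>img[...,1]+50)&(img[...,0]>img[...,2]+50)&roi
yel=(img[...,0]>img[...,2]+45)&(img[...,1]>img[...,2]+25)&roi
for n,m,z in [('red',red,.072),('yel',yel,.066)]:
    y,x=np.nonzero(m);r=cv2.minAreaRect(np.stack([x,y],1).astype(np.float32));print(n,m.sum(),x.mean(),y.mean(),atz(c,[x.mean(),y.mean()],z),r)
for t,z in [('pad_top',.072),('stop_yellow',.066),('stop_grey',.066),('lens',.06)]:
    for q in nets.silhouettes('top',t)[:1]:
        y,x=np.nonzero(q['pixels']);print(t,q['p'],x.size,x.mean(),y.mean(),atz(c,[x.mean(),y.mean()],z))
# rail white stripe edge: ends of lower edge, z=.042
for p in [(166.5,247.5),(365,279)]: print(atz(c,p,.042))
```

```text
red 317 263.8990536277602 257.596214511041 [0.5049 0.0533 0.072 ] ((263.9053955078125, 257.56756591796875), (20.714271545410156, 15.289106369018555), 9.462322235107422)
yel 201 195.77611940298507 245.81094527363183 [0.5325 0.1941 0.066 ] ((195.74322509765625, 246.04055786132812), (7.726752281188965, 27.12583351135254), 9.462322235107422)
pad_top 0.97 417 263.77937649880096 257.0863309352518 [0.506  0.0535 0.072 ]
stop_yellow 0.7 306 196.42156862745097 246.18627450980392 [0.5317 0.1927 0.066 ]
stop_grey 0.74 284 330.9542253521127 269.48943661971833 [ 0.4767 -0.0838  0.066 ]
lens 0.72 722 270.44736842105266 220.34764542936287 [0.5817 0.0381 0.06  ]
[0.5306 0.2613 0.042 ]
[ 0.4534 -0.1582  0.042 ]
```

>>> drive_tool --series '[{"travel":[0.05,0.09,0],"delta_rot":[0,0,0.05],"jaw":-1},{"travel":[0.1,0.18,0],"delta_rot":[0,0,0.1],"jaw":-1},{"travel":[0.14,0.27,0],"delta_rot":[0,0,0.15],"jaw":-1},{"travel":[0.18,0.36,0],"delta_rot":[0,0,0.2],"jaw":-1},{"travel":[0.22,0.45,0],"delta_rot":[0,0,0.25],"jaw":-1},{"travel":[0.26,0.54,0],"delta_rot":[0,0,0.3],"jaw":-1},{"travel":[0.3,0.63,0],"delta_rot":[0,0,0.35],"jaw":-1},{"travel":[0.33,0.72,0],"delta_rot":[0,0,0.4],"jaw":-1}]' --squeeze 30

```text
time: 1.62
ee_pos: [0.3827, -0.2556, 0.2315]
tcp_rot: [[0.294, 0.956, 0.001], [0.956, -0.294, -0.0], [-0.0, 0.001, -1.0]]
force: [1.2, 0.6, 0.5]
width: -0.0003
```

>>> drive_tool --series '[{"travel":[0.04,0.1,0],"delta_rot":[0,0,0.01],"jaw":-1},{"travel":[0.08,0.2,0],"delta_rot":[0,0,0.02],"jaw":-1},{"travel":[0.12,0.3,0],"delta_rot":[0,0,0.03],"jaw":-1},{"travel":[0.16,0.4,0],"delta_rot":[0,0,0.04],"jaw":-1},{"travel":[0.2,0.49,-0.02],"delta_rot":[0,0,0.05],"jaw":-1},{"travel":[0.24,0.58,-0.06],"delta_rot":[0,0,0.055],"jaw":-1},{"travel":[0.28,0.67,-0.1],"delta_rot":[0,0,0.055],"jaw":-1},{"travel":[0.3075,0.73,-0.14],"delta_rot":[0,0,0.055],"jaw":-1}]'

```text
time: 2.28
ee_pos: [0.5062, 0.0373, 0.1757]
tcp_rot: [[0.186, 0.983, 0.003], [0.983, -0.186, 0.0], [0.001, 0.003, -1.0]]
force: [0.6, -0.7, 0.4]
width: 0.0001
```

>>> drive_tool --series '[{"travel":[0,0.045,0],"delta_rot":[0,0,0],"jaw":-1},{"travel":[0,0.045,0],"delta_rot":[0,0,0],"jaw":-1},{"travel":[0,0.045,0],"delta_rot":[0,0,0],"jaw":-1},{"travel":[0,0.045,0],"delta_rot":[0,0,0],"jaw":-1},{"travel":[0,0.045,0],"delta_rot":[0,0,0],"jaw":-1},{"travel":[0,0.045,0],"delta_rot":[0,0,0],"jaw":-1},{"travel":[0,0.045,0],"delta_rot":[0,0,0],"jaw":-1},{"travel":[0,0.045,0],"delta_rot":[0,0,0],"jaw":-1}]'

```text
time: 2.95
ee_pos: [0.5052, 0.0519, 0.1757]
tcp_rot: [[0.188, 0.982, 0.001], [0.982, -0.188, -0.0], [0.0, 0.001, -1.0]]
force: [0.4, -0.7, -0.6]
width: 0.0001
```

Run:
```python
from h import *
np.set_printoptions(precision=4,suppress=True)
st=status.read_state();c=read_camera('wrist');save(c,'wrist1')
print(st['ee_pos'],st['force'],st['q'],pose(c,st)[0])
for t,z in [('pad_top',.072),('stop_yellow',.066),('stop_grey',.066)]:
    for q in nets.silhouettes('wrist',t)[:1]:
        y,x=np.nonzero(q['pixels']);print(t,q['p'],x.size,x.mean(),y.mean(),atz(c,[x.mean(),y.mean()],z,st))
img=c['pixels'].astype(int)
red=(img[...,0]>img[...,1]+50)&(img[...,0]>img[...,2]+50)
y,x=np.nonzero(red);r=cv2.minAreaRect(np.stack([x,y],1).astype(np.float32));b=cv2.boxPoints(r);print(b);print(np.array([atz(c,p,.072,st) for p in b]))
print(proj(c,st['ee_pos'],st))
```

```text
[0.5052 0.0519 0.1757] [ 0.368  -0.7059 -0.6149] [ 0.0014 -0.0882  1.8121 -0.      1.417   0.1906] [0.5192 0.126  0.3176]
pad_top 0.89 3072 277.9736328125 205.42513020833334 [0.5039 0.0547 0.072 ]
stop_yellow 0.98 1031 273.7381183317168 5.198836081474297 [0.5263 0.1837 0.066 ]
stop_grey 0.5 123 280.2276422764228 364.4471544715447 [ 0.4781 -0.0867  0.066 ]
[[253. 236.]
 [253. 176.]
 [302. 176.]
 [302. 236.]]
[[0.4815 0.0353 0.072 ]
 [0.491  0.0789 0.072 ]
 [0.5243 0.0725 0.072 ]
 [0.5166 0.0285 0.072 ]]
[280.8796 278.2253]
```

View pics/wrist1.png

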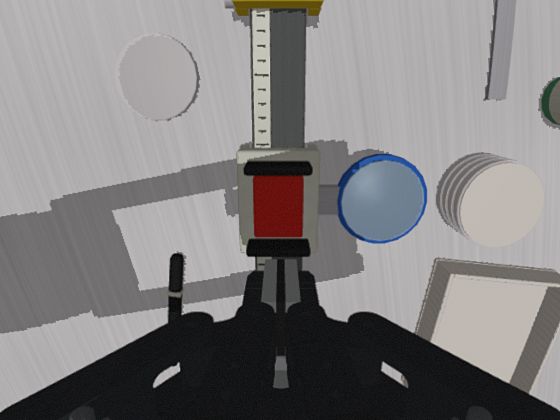

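The wrist view shows the tool square to the rail, with the red pad at (278,206) between the ridges and the yellow stop ahead at the top of the picture. I'll descend to about 8 mm above the pad.

>>> drive_tool --series '[{"travel":[0,0.018,-0.04],"delta_rot":[0,0,0],"jaw":-1},{"travel":[0,0.018,-0.08],"delta_rot":[0,0,0],"jaw":-1},{"travel":[0,0.018,-0.13],"delta_rot":[0,0,0],"jaw":-1},{"travel":[0,0.018,-0.17],"delta_rot":[0,0,0],"jaw":-1},{"travel":[0,0.018,-0.2],"delta_rot":[0,0,0],"jaw":-1},{"travel":[0,0.018,-0.22],"delta_rot":[0,0,0],"jaw":-1},{"travel":[0,0.018,-0.235],"delta_rot":[0,0,0],"jaw":-1},{"travel":[0,0.018,-0.235],"delta_rot":[0,0,0],"jaw":-1}]'

```text
time: 3.82
ee_pos: [0.5044, 0.0597, 0.0803]
tcp_rot: [[0.187, 0.982, -0.002], [0.982, -0.187, -0.0], [-0.0, -0.002, -1.0]]
force: [-0.7, -0.4, -0.8]
width: -0.0001
```

Run:
```python
from h import *
st=status.read_state();c=read_camera('side');save(c,'side2');print(st['ee_pos'],st['force'],proj(c,st['ee_pos']))
a=c['pixels'][140:310,230:400,::-1];cv2.imwrite('pics/side2z.png',cv2.resize(a,None,fx=3.5,fy=3.5,interpolation=2))
```

```text
[0.50444949 0.05973418 0.08027079] [-0.67518974 -0.44096021 -0.78515413] [324.30540067 212.7895705 ]
```

View pics/side2z.png

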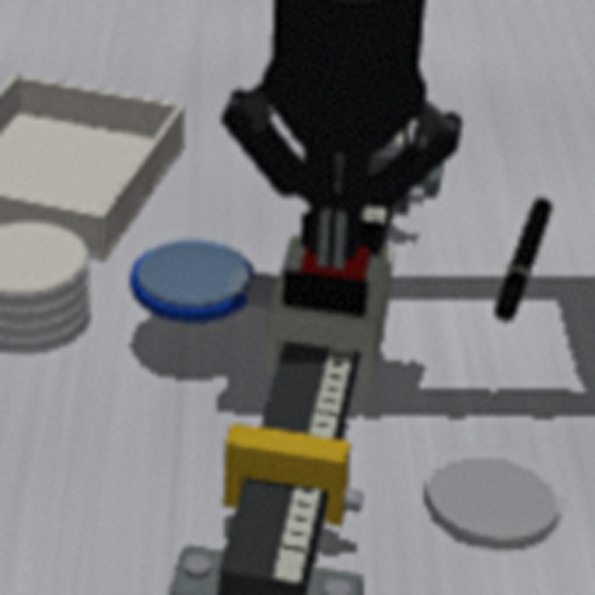

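The fingertips are centred over the red pad and inside the ridges. I'll lower them slowly.

>>> drive_tool --series '[{"travel":[0,0,-0.005],"delta_rot":[0,0,0],"jaw":-1},{"travel":[0,0,-0.01],"delta_rot":[0,0,0],"jaw":-1},{"travel":[0,0,-0.015],"delta_rot":[0,0,0],"jaw":-1},{"travel":[0,0,-0.018],"delta_rot":[0,0,0],"jaw":-1},{"travel":[0,0,-0.021],"delta_rot":[0,0,0],"jaw":-1},{"travel":[0,0,-0.024],"delta_rot":[0,0,0],"jaw":-1},{"travel":[0,0,-0.024],"delta_rot":[0,0,0],"jaw":-1},{"travel":[0,0,-0.024],"delta_rot":[0,0,0],"jaw":-1}]'

```text
time: 4.53
ee_pos: [0.5051, 0.0598, 0.0717]
tcp_rot: [[0.187, 0.982, 0.0], [0.982, -0.187, 0.0], [0.0, 0.0, -1.0]]
force: [-0.3, -0.6, -0.2]
width: 0.0003
```

>>> drive_tool --series '[{"travel":[0,0,-0.001],"delta_rot":[0,0,0],"jaw":-1},{"travel":[0,0,-0.002],"delta_rot":[0,0,0],"jaw":-1},{"travel":[0,0,-0.003],"delta_rot":[0,0,0],"jaw":-1},{"travel":[0,0,-0.004],"delta_rot":[0,0,0],"jaw":-1},{"travel":[0,0,-0.005],"delta_rot":[0,0,0],"jaw":-1},{"travel":[0,0,-0.005],"delta_rot":[0,0,0],"jaw":-1},{"travel":[0,0,-0.005],"delta_rot":[0,0,0],"jaw":-1},{"travel":[0,0,-0.005],"delta_rot":[0,0,0],"jaw":-1}]'

```text
time: 5.2
ee_pos: [0.5052, 0.0598, 0.07]
tcp_rot: [[0.187, 0.982, 0.0], [0.982, -0.187, -0.0], [0.0, 0.0, -1.0]]
force: [-2.3, 0.8, 5.3]
width: 0.0001
```

>>> drive_tool --series '[{"travel":[0,0,-0.002],"delta_rot":[0,0,0],"jaw":-1},{"travel":[0,0,-0.004],"delta_rot":[0,0,0],"jaw":-1},{"travel":[0,0,-0.006],"delta_rot":[0,0,0],"jaw":-1},{"travel":[0,0,-0.008],"delta_rot":[0,0,0],"jaw":-1},{"travel":[0,0,-0.009],"delta_rot":[0,0,0],"jaw":-1},{"travel":[0,0,-0.009],"delta_rot":[0,0,0],"jaw":-1},{"travel":[0,0,-0.009],"delta_rot":[0,0,0],"jaw":-1},{"travel":[0,0,-0.009],"delta_rot":[0,0,0],"jaw":-1}]'

```text
time: 5.87
ee_pos: [0.5052, 0.0598, 0.0669]
tcp_rot: [[0.187, 0.982, 0.0], [0.982, -0.187, -0.0], [0.0, 0.0, -1.0]]
force: [-3.5, -1.1, 10.0]
width: 0.0
```

Run:
```python
from h import *
for i in range(4):
    c=read_camera('side');st=status.read_state();print(st['ee_pos'],st['force'])
```

```text
[0.50525819 0.05979691 0.06691063] [-4.74828133 -0.72296877  9.57676438]
[0.50522732 0.05978659 0.06688843] [-4.96263074  0.27013869 10.30452145]
[0.50521691 0.05979225 0.06688804] [-4.56034785 -0.73689562  9.84170397]
[0.50525414 0.0597953  0.06691342] [-5.0151973  -0.49608634  9.53277765]
```

The force is about 10 N with the pad about 5 mm down, so the brake is free. I'll start a gentle push along the rail direction (0.188, 0.982).

>>> drive_tool --series '[{"travel":[0.0005,0.0025,0],"delta_rot":[0,0,0],"jaw":-1},{"travel":[0.001,0.006,0],"delta_rot":[0,0,0],"jaw":-1},{"travel":[0.002,0.01,0],"delta_rot":[0,0,0],"jaw":-1},{"travel":[0.003,0.015,0],"delta_rot":[0,0,0],"jaw":-1},{"travel":[0.004,0.02,0],"delta_rot":[0,0,0],"jaw":-1},{"travel":[0.005,0.025,0],"delta_rot":[0,0,0],"jaw":-1},{"travel":[0.006,0.03,0],"delta_rot":[0,0,0],"jaw":-1},{"travel":[0.007,0.035,0],"delta_rot":[0,0,0],"jaw":-1}]'

```text
time: 6.73
ee_pos: [0.508, 0.0738, 0.0669]
tcp_rot: [[0.187, 0.982, 0.0], [0.982, -0.187, -0.0], [-0.0, 0.0, -1.0]]
force: [-5.2, -1.0, 9.8]
width: 0.0001
```

Run:
```python
from h import *
st=status.read_state();print(st['ee_pos'],st['force'])
c=read_camera('side');st=status.read_state();print(st['ee_pos'],st['force'])
a=c['pixels'][140:310,230:400,::-1];cv2.imwrite('pics/side3z.png',cv2.resize(a,None,fx=3.5,fy=3.5,interpolation=2))
```

```text
[0.50795631 0.07377425 0.06685647] [-5.17281251 -0.95263544  9.83247011]
[0.50799935 0.07417822 0.06686491] [-5.41835014  1.02816862 10.24522562]
```

View pics/side3z.png

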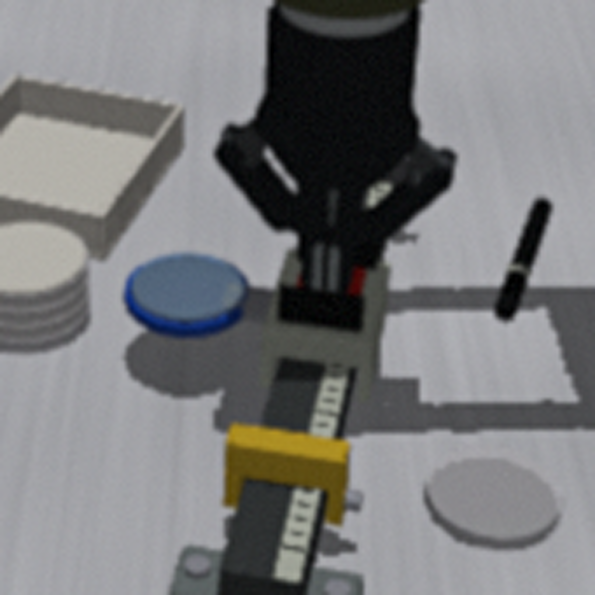

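The carriage is moving with the pad held down, so I'll continue.

>>> drive_tool --series '[{"travel":[0.0015,0.008,0],"delta_rot":[0,0,0],"jaw":-1},{"travel":[0.003,0.016,0],"delta_rot":[0,0,0],"jaw":-1},{"travel":[0.0045,0.024,0],"delta_rot":[0,0,0],"jaw":-1},{"travel":[0.006,0.032,0],"delta_rot":[0,0,0],"jaw":-1},{"travel":[0.0075,0.04,0],"delta_rot":[0,0,0],"jaw":-1},{"travel":[0.009,0.048,0],"delta_rot":[0,0,0],"jaw":-1},{"travel":[0.0105,0.056,0],"delta_rot":[0,0,0],"jaw":-1},{"travel":[0.012,0.064,0],"delta_rot":[0,0,0],"jaw":-1}]'

```text
time: 7.45
ee_pos: [0.5129, 0.0995, 0.0669]
tcp_rot: [[0.187, 0.982, 0.0], [0.982, -0.187, -0.0], [-0.0, 0.0, -1.0]]
force: [-4.7, -1.2, 9.3]
width: 0.0002
```

>>> drive_tool --series '[{"travel":[0.0015,0.008,0],"delta_rot":[0,0,0],"jaw":-1},{"travel":[0.003,0.016,0],"delta_rot":[0,0,0],"jaw":-1},{"travel":[0.0045,0.024,0],"delta_rot":[0,0,0],"jaw":-1},{"travel":[0.006,0.032,0],"delta_rot":[0,0,0],"jaw":-1},{"travel":[0.0075,0.04,0],"delta_rot":[0,0,0],"jaw":-1},{"travel":[0.009,0.048,0],"delta_rot":[0,0,0],"jaw":-1},{"travel":[0.0105,0.056,0],"delta_rot":[0,0,0],"jaw":-1},{"travel":[0.012,0.064,0],"delta_rot":[0,0,0],"jaw":-1}]'

```text
time: 8.12
ee_pos: [0.5177, 0.1251, 0.0669]
tcp_rot: [[0.187, 0.982, 0.0], [0.982, -0.187, -0.0], [0.0, 0.0, -1.0]]
force: [-4.5, -0.6, 9.4]
width: -0.0001
```

Run:
```python
from h import *
st=status.read_state();print(st['ee_pos'],st['force'])
c=read_camera('side');st=status.read_state();print(st['ee_pos'],st['force'])
a=c['pixels'][140:310,230:400,::-1];cv2.imwrite('pics/side4z.png',cv2.resize(a,None,fx=3.5,fy=3.5,interpolation=2))
```

```text
[0.51770239 0.12510833 0.06693904] [-4.47281354 -0.57490755  9.4483932 ]
[0.5178695  0.1257755  0.06706704] [-4.94200082 -0.19117286 10.0522951 ]
```

View pics/side4z.png

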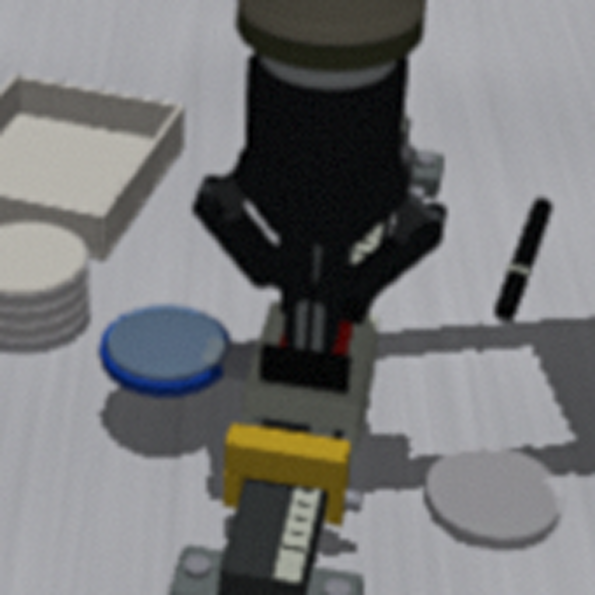

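The carriage front is now about 25–30 mm from the yellow stop. I'll slow down for the approach.

>>> drive_tool --series '[{"travel":[0.001,0.006,-0.001],"delta_rot":[0,0,0],"jaw":-1},{"travel":[0.0025,0.012,-0.001],"delta_rot":[0,0,0],"jaw":-1},{"travel":[0.0035,0.018,-0.001],"delta_rot":[0,0,0],"jaw":-1},{"travel":[0.0045,0.024,-0.001],"delta_rot":[0,0,0],"jaw":-1},{"travel":[0.0055,0.03,-0.001],"delta_rot":[0,0,0],"jaw":-1},{"travel":[0.007,0.036,-0.001],"delta_rot":[0,0,0],"jaw":-1},{"travel":[0.008,0.042,-0.001],"delta_rot":[0,0,0],"jaw":-1},{"travel":[0.009,0.048,-0.001],"delta_rot":[0,0,0],"jaw":-1}]'

```text
time: 8.83
ee_pos: [0.5214, 0.1443, 0.0667]
tcp_rot: [[0.187, 0.982, 0.001], [0.982, -0.187, 0.0], [0.0, 0.001, -1.0]]
force: [-3.7, -1.1, 10.3]
width: -0.0005
```

>>> drive_tool --series '[{"travel":[0.0005,0.003,0],"delta_rot":[0,0,0],"jaw":-1},{"travel":[0.001,0.006,0],"delta_rot":[0,0,0],"jaw":-1},{"travel":[0.0015,0.009,0],"delta_rot":[0,0,0],"jaw":-1},{"travel":[0.002,0.012,0],"delta_rot":[0,0,0],"jaw":-1},{"travel":[0.0025,0.015,0],"delta_rot":[0,0,0],"jaw":-1},{"travel":[0.003,0.0175,0],"delta_rot":[0,0,0],"jaw":-1},{"travel":[0.0035,0.0175,0],"delta_rot":[0,0,0],"jaw":-1},{"travel":[0.0035,0.0175,0],"delta_rot":[0,0,0],"jaw":-1}]'

```text
time: 9.5
ee_pos: [0.5228, 0.1515, 0.0667]
tcp_rot: [[0.187, 0.982, 0.001], [0.982, -0.187, 0.0], [0.001, 0.001, -1.0]]
force: [-4.0, 0.6, 9.6]
width: -0.0002
```

Run:
```python
from h import *
c=read_camera('side');st=status.read_state();print(st['ee_pos'],st['force'])
a=c['pixels'][140:310,230:400,::-1];cv2.imwrite('pics/side5z.png',cv2.resize(a,None,fx=3.5,fy=3.5,interpolation=2))
```

```text
[0.52278401 0.15151853 0.0666769 ] [-4.10298342  0.39247023 10.70020982]
```

View pics/side5z.png

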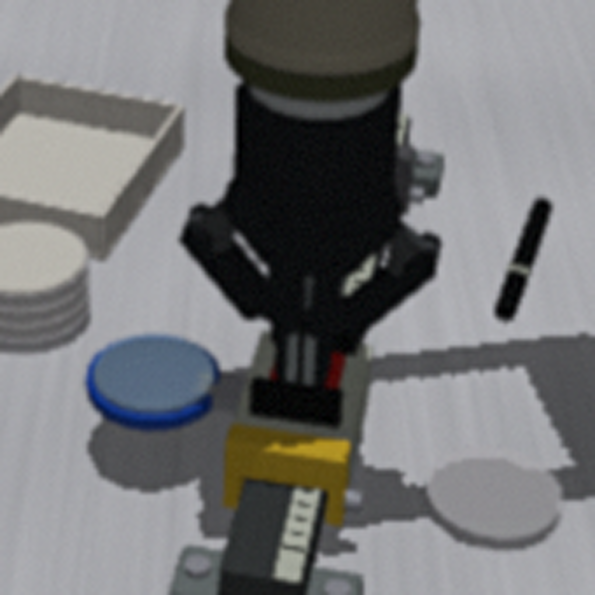

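>>> drive_tool --series '[{"travel":[0.0005,0.002,0],"delta_rot":[0,0,0],"jaw":-1},{"travel":[0.001,0.004,0],"delta_rot":[0,0,0],"jaw":-1},{"travel":[0.001,0.006,0],"delta_rot":[0,0,0],"jaw":-1},{"travel":[0.0015,0.008,0],"delta_rot":[0,0,0],"jaw":-1},{"travel":[0.002,0.01,0],"delta_rot":[0,0,0],"jaw":-1},{"travel":[0.0025,0.012,0],"delta_rot":[0,0,0],"jaw":-1},{"travel":[0.0025,0.0125,0],"delta_rot":[0,0,0],"jaw":-1},{"travel":[0.0025,0.0125,0],"delta_rot":[0,0,0],"jaw":-1}]'

```text
time: 10.22
ee_pos: [0.5236, 0.155, 0.0664]
tcp_rot: [[0.187, 0.982, 0.0], [0.982, -0.187, -0.002], [-0.002, 0.0, -1.0]]
force: [-4.5, -5.5, 10.3]
width: 0.0
```

Run:
```python
from h import *
c=read_camera('side');st=status.read_state();print(st['ee_pos'],st['force'])
a=c['pixels'][140:310,230:400,::-1];cv2.imwrite('pics/side6z.png',cv2.resize(a,None,fx=3.5,fy=3.5,interpolation=2))
```

```text
[0.52362688 0.15501955 0.06640872] [-3.62634503 -6.07057616  9.78233806]
```

View pics/side6z.png

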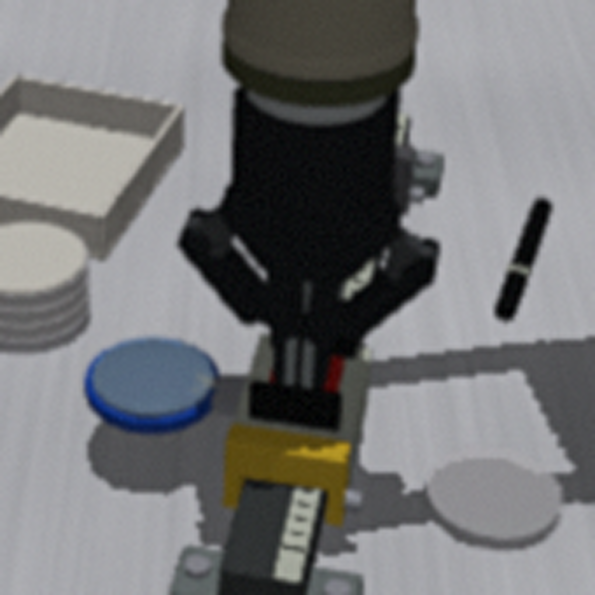

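The force along the rail rose to 6 N and the tool stopped advancing after about 97 mm of travel, against the 95 mm expected. The carriage rests on the stop, so I'll lift straight up.

>>> drive_tool --series '[{"travel":[0,0,0],"delta_rot":[0,0,0],"jaw":-1},{"travel":[0,0,0.004],"delta_rot":[0,0,0],"jaw":-1},{"travel":[0,0,0.008],"delta_rot":[0,0,0],"jaw":-1},{"travel":[0,0,0.012],"delta_rot":[0,0,0],"jaw":-1},{"travel":[0,0,0.018],"delta_rot":[0,0,0],"jaw":-1},{"travel":[0,0,0.03],"delta_rot":[0,0,0],"jaw":-1},{"travel":[0,0,0.06],"delta_rot":[0,0,0],"jaw":-1},{"travel":[0,0,0.1],"delta_rot":[0,0,0],"jaw":-1}]'

```text
time: 10.93
ee_pos: [0.5222, 0.1561, 0.1051]
tcp_rot: [[0.187, 0.982, -0.003], [0.982, -0.187, -0.0], [-0.001, -0.003, -1.0]]
force: [-0.2, -0.3, 0.1]
width: -0.0002
```

>>> drive_tool --series '[{"travel":[0,0,0.05],"delta_rot":[0,0,0],"jaw":-1},{"travel":[0,0,0.1],"delta_rot":[0,0,0],"jaw":-1},{"travel":[0,0,0.15],"delta_rot":[0,0,0],"jaw":-1},{"travel":[0,-0.05,0.2],"delta_rot":[0,0,0],"jaw":-1},{"travel":[0,-0.12,0.25],"delta_rot":[0,0,0],"jaw":-1},{"travel":[-0.05,-0.2,0.3],"delta_rot":[0,0,0],"jaw":-1},{"travel":[-0.1,-0.28,0.3],"delta_rot":[0,0,0],"jaw":-1},{"travel":[-0.12,-0.3,0.3],"delta_rot":[0,0,0],"jaw":-1}]'

```text
time: 11.6
ee_pos: [0.4748, 0.033, 0.2283]
tcp_rot: [[0.188, 0.982, 0.003], [0.982, -0.188, -0.002], [-0.001, 0.003, -1.0]]
force: [-0.3, 0.7, -1.1]
width: -0.0003
```

Run:
```python
from h import *
np.set_printoptions(precision=4,suppress=True)
c=read_camera('side');st=status.read_state();print(st['time'],st['ee_pos'],st['force'])
a=c['pixels'][140:310,230:400,::-1];cv2.imwrite('pics/side7z.png',cv2.resize(a,None,fx=3.5,fy=3.5,interpolation=2))
w=read_camera('wrist');save(w,'wrist7')
c=read_camera('top')
a=c['pixels'][195:315,165:365,::-1];cv2.imwrite('pics/top7z.png',cv2.resize(a,None,fx=4,fy=4,interpolation=2))
for n,cc,s in [('top',c,None),('wrist',w,st)]:
  for t,z in [('pad_top',.072),('stop_yellow',.066),('lens',.06)]:
    for q in nets.silhouettes(n,t)[:1]:
        y,x=np.nonzero(q['pixels']);print(n,t,q['p'],x.size,x.mean(),y.mean(),atz(cc,[x.mean(),y.mean()],z,s))
```

```text
11.65 [0.4741 0.0333 0.2274] [ 1.491  -0.7641 -0.4623]
top pad_top 0.69 1416 223.94985875706215 222.18714689265536 [0.5796 0.1339 0.072 ]
top stop_yellow 0.55 189 194.8994708994709 243.4126984126984 [0.5375 0.1958 0.066 ]
top lens 0.62 680 225.50588235294117 212.48823529411766 [0.6006 0.1317 0.06  ]
wrist pad_top 0.88 2878 312.4690757470466 38.94371091035441 [0.5211 0.1462 0.072 ]
wrist lens 0.88 4962 407.66485288190245 42.58585247883918 [0.5975 0.1316 0.06  ]
```

View pics/side7z.png

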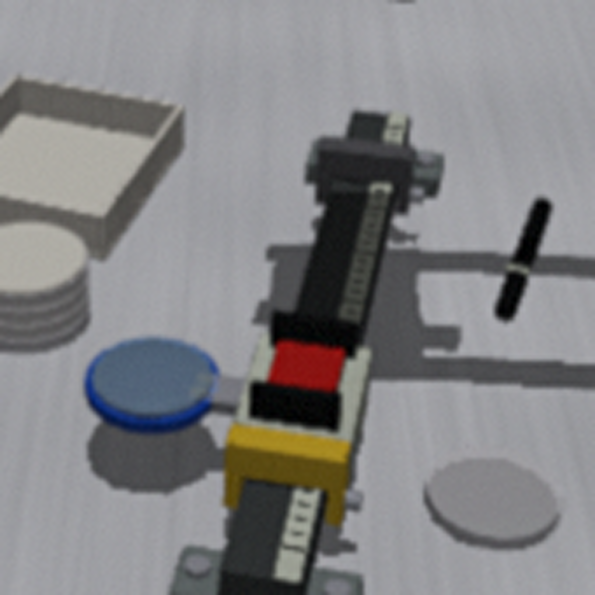

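View pics/wrist7.png

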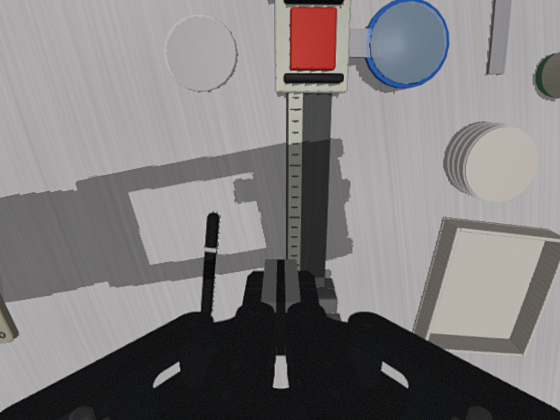

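View pics/top7z.png

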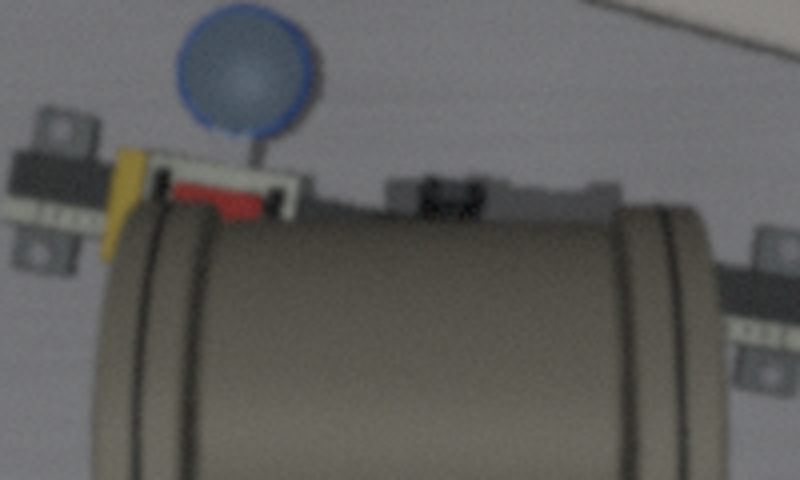

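```bash
python3 -c "
from h import *
st=status.read_state();print(st['time'],st['force']);print(hand_in())"
```

```text
12.05 [ 0.10425818 -0.45417108  0.11344332]
the job is handed in; nothing more can be done
None
```

The lens carriage now rests against the yellow stop with its brake pad sprung up. I handed the job in at about 12 s of robot time, and the hand-in gives no verdict.

**What I did:** I pressed the pad down about 5 mm with shut fingertips, at about 10 N. I kept it down while sliding the carriage about 95 mm along the rail. When it met the stop, the push along the rail rose to about 6 N and the tool stopped advancing. I then lifted straight up and backed away.

**Last checks:**
- **Position:** the side and top views show the carriage against the yellow stop, and the pad-to-stop distance measured about 48.5 mm against the nominal 48 mm. The camera calibration is good to about 2 mm, so I rely on the force rise to confirm contact.
- **Surroundings:** the other things near the rail look unmoved in the pictures. The calliper and bottle were only partly in the last views. The tool force was back to about zero.
- **Sideways force:** there was a steady 4 to 5 N, mostly across the rail, while pressing. I left it as it was.
- **Disagreement:** in the last top view the arm covers part of the carriage, so the network's pad reading there was wrong (0.580, 0.134). I ignored it and used the wrist view for the pad, with the stop's position from the first top view.

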